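# Bring the sugar jar to the front of the locking bar carousel

## Robot

A 7-joint arm with a two-finger parallel gripper is mounted at the origin on a cart in front of the work surface, level with it; the furniture and walls round the work are solid. World frame = base frame: x ahead of the robot, y to its left, z up, the work surface at z = 0. Lengths are in m, angles in rad, forces in N, time in s.
With the tool pointing down it reaches from about 0.425 to 0.875 m from the base axis. Payload 4.7 kg.
Tool frame: the origin (TCP) lies at the very end of the fingers, on their centre line; the grasp point (between the pads) lies 19 mm behind it; z points along the fingers, y is the line along which they close (so a half turn about z gives the same grasp; the last joint's range is limited). The gripper opens to 87 mm and grips with 3 to 60 N. Pads are 19 mm wide; open, the fingers measure 117 mm over their backs; the gripper's body (75 mm by 190 mm) begins 51 mm behind the grasp point.
Start: joints at [-1.264, 0.321, -0.07, 1.45, 0.023, 1.371, -0.057], TCP at [0.188, 0.622, 0.223] pointing down, gripper open.
Joint ranges: [-2.86, 2.86], [-0.3, 2.09], [-1.38, 1.24], [0.06, 2.45], [-1.56, 4.7], [0.09, 2.05], [-2.69, 2.69]. Speed limits (rad/s): [2.57, 2.57, 3.14, 3.14, 3.14, 3.14, 3.14].

## Interface

Orientations are given as a rotation vector (axis times angle).
In Python, from bench import ctrl gives the robot as it stands.
- The arm moves only by the shell command python3 -m jog 'ROWS' [FORCE]. ROWS is JSON, a list that holds one entry, the list of rows, each a list of 7 numbers: the shift along the tool's x, y, z in mm, then the turn, a rotation vector about the tool's x, y, z in degrees, then the finger opening in mm, from 0 to 87. A call has 1 to 10 rows; each row is the pose to reach, as a shift and turn from the pose commanded when the call began, along the tool's axes at that moment; what a row does not reach only later rows make up. A row lasts 1/10 s, in which the tool goes at most 50 mm and 8.59 degrees, less where a joint would pass 70% of its speed; a pose out of reach is approached as far as the arm can. A call with a gripper value outside its range is refused whole. The fingers move at their own pace and stop on an object; FORCE is the grip in N (left out, the last holds). Time passes only in rows, so rows that repeat a pose let the fingers close. It gives the time, the measured TCP pose, the force, the opening and the grip force at its end, in the units of the state.
- ctrl.get_state(): the state, without advancing time (a new reading comes with each control period).
- ctrl.get_image(name): name is "side" or "top" or "wrist"; returns a dict with "image" (384x512x3 uint8, red, green, blue), "depth" (384x512 float32, m along the optical axis (not along the pixel's ray), 0 where there is no reading), "fov_y" (degrees; the focal length in pixels is half the picture's height over the tangent of half this angle, whatever the lens; pixels are square), "cx", "cy" (the principal point, pixels), "rvec" (rotation vector, rad) and "tvec" (3), from world to camera coordinates, as OpenCV has them. Camera axes: x right, y down, z forward; pixel columns grow to the right and rows downward; lengths in m; the calibration is good to about 2 mm. A picture is of the moment at which its call begins.
- ctrl.close_job(): hands the job in; it is judged then, once.
The state is a dict: "time": time; "joint_positions": joint angles; "qd": joint speeds; "joint_torque": joint torques, N m; "position": TCP position; "tool_rot": TCP orientation; "ft_force": force on the tool from outside, world axes, zero at the start; "torque": the same for the moment, N m; "grip_width": opening from 0.0 (shut) to 1.0 (fully open); "grip_force": force on a finger pad.
Only numpy, scipy, OpenCV 4.12 (cv2) and the standard library are available. Lean on these libraries where they do the work, as an engineer would, in place of code of your own. Each camera call takes 0.05 s, during which the arm holds its last target. There are 200 camera calls.

## Task

The red-lidded sugar jar is needed at the front of the revolving bar carousel, where its brass lock bolt is. Push the bolt's knob outward with your fingertips to unlock the turntable, turn the turntable by pushing its rim until the jar stands at the front in line with the bolt, then push the bolt fully home into its slot to lock it. Nothing needs grasping and nothing may be lifted; do not touch the four things standing on the turntable or knock them over, and leave everything round about where it is.

Things in the scene. Friction and masses are not known exactly. Their poses are not given: they have to be found in the camera images.
- carousel_base: Dark steel foot of the carousel, fixed to the counter. Origin: on the turntable's vertical axis, at counter height; its own -x axis points along the bolt to the carousel's front (roughly at the robot). A steel arm 34 mm wide, 10 mm high, reaches along -x to 205 mm from the axis; on it two staples (26 mm wide, tops 38 mm above the counter, 134 to 172 mm from the axis) guide the bolt.
- turntable (a joint): Turntable angle, rad, counter-clockwise seen from above. Starts near 0, locked (under 1 degree of play); unlocked it turns without limit either way against about 0.1 N m of friction and stops where it is left. A steel index plate beneath (edge 118 mm from the axis) has one lock slot at the middle of each bay, 12 mm wide, its mouth flared to 24 mm.
- notch0 (a point): Innermost point of a finger scallop in the turntable's rim, 116 mm from the axis, at the height of the disc's top (57 mm). The scallop is a round bite of 24 mm radius, 14 mm deep, about 43 mm wide at the mouth, through the disc's full thickness. At turntable angle 0 it lies 45 degrees counter-clockwise (seen from above) of the front.
- notch1 (a point): The next finger scallop, 90 degrees counter-clockwise of notch0 seen from above; same form.
- notch2 (a point): The finger scallop straight across from notch0.
- notch3 (a point): The finger scallop straight across from notch1.
- bolt (a joint): Brass lock bolt, m: 0 fully home (turntable locked), 0.022 fully drawn out along carousel_base's -x; clear of the turntable from 0.019. It slides with about 2 N of friction and stays where it is left. Its round nose centres a slot up to about 4 degrees off as it is pushed in; at other angles it stops on the plate at about 0.018.
- bolt_knob (a point): Top centre of the bolt's upright brass knob, 70 mm above the counter; the knob is 19 mm in diameter from 50 to 70 mm above the counter, with a neck of 13 mm below it. It moves with the bolt: 182 mm from the turntable's axis when home, 204 mm when drawn. Between disc rim and knob (home) there are 42 mm of room.
- front_spot (a point): Middle of the front place, 68 mm from the axis on the line of the bolt, at the disc's top; it does not turn. The wooden disc has 130 mm radius, its underside 37 and top 57 mm above the counter; four bays parted by fins 40 mm high, on the diagonals, out to 104 mm from the axis; a centre post 139 mm tall; a finger scallop in the rim at each fin's end.
- sugar_jar: White sugar jar with a red lid, 80 mm in diameter, 145 mm tall; loose, stands in the left, right or back bay at the start, about 68 mm from the axis. Origin: centre of its underside.
- cocoa_shaker: Pale metal cocoa shaker with perforated dome, 67 mm in diameter, 105 mm tall; loose, in the front bay at the start. Origin: centre of its underside.
- jigger: Pale metal hourglass bar measure, 43 mm in diameter, 86 mm tall; loose, in one of the other bays. Origin: centre of its underside.
- tamper: Coffee tamper with a steel base of 58 mm diameter and a brown wooden handle upward, 94 mm tall; loose, in one of the other bays. Origin: centre of its underside.
- cup: White espresso cup, 62 x 82 x 58 mm, standing on the saucer; a bystander.
- saucer: White saucer, 121 mm in diameter, 14 mm high; a bystander at the left.
- milk_pitcher: Pale metal milk pitcher, 76 x 115 x 96 mm; a bystander at the right.
- sugar_caddy: Black box of sugar sachets, 68 x 120 x 74 mm; a bystander at the right.
- order_pad: Order pad with a red binding, 122 x 77 x 11 mm, lying flat near the front edge; a bystander.
- tea_spoon: Coffee spoon, 135 x 25 x 10 mm, lying on the counter at the left; a bystander.
- portafilter: Spare portafilter with a black handle, 216 x 84 x 72 mm, lying at the right; a bystander.
Not all that is in view belongs to the job. What is shaped like the jigger but orange is not meant.

How it is judged:
On the way, in this order (a step that is already met when the one before it is completed fails the run):
1. the bolt is drawn clear of the turntable (value of joint bolt above 0.0185 m), for 0.1 s.
2. the turntable has been turned until the sugar jar is at the front (horizontal distance between sugar_jar and front_spot below 0.025 m and value of joint bolt above 0.012 m), for 0.2 s.
At the end, for the whole second after the job is handed in: The bolt is fully home (within 4 mm), the sugar jar's centre is within 20 mm of the front place, the turntable is at rest, and the jar, cocoa shaker, bar measure and tamper still stand upright (within 6 degrees), still, in their bays (within 90 mm of the axis) (value of joint bolt below 0.004 m and horizontal distance between sugar_jar and front_spot below 0.02 m and velocity of joint turntable between -0.05 and 0.05 rad/s and angle between each of cocoa_shaker, sugar_jar, jigger, tamper's own z axis and vertical below 0.1 rad and height (world z) of each of cocoa_shaker, sugar_jar, jigger, tamper above 0.05 m and horizontal distance between each of cocoa_shaker, sugar_jar, jigger, tamper and carousel_base below 0.09 m and linear speed of each of cocoa_shaker, sugar_jar, jigger, tamper below 0.02 m/s); the robot touches nothing.
It fails at once if the robot touches something that stands on the turntable (contact force between any of the arm, the fingers and cocoa_shaker above 1 N or contact force between any of the arm, the fingers and sugar_jar above 1 N or contact force between any of the arm, the fingers and jigger above 1 N or contact force between any of the arm, the fingers and tamper above 1 N).
It fails at once if something that stands on the turntable is lifted or knocked over (height (world z) of any of cocoa_shaker, sugar_jar, jigger, tamper above 0.069 m or angle between any of cocoa_shaker, sugar_jar, jigger, tamper's own z axis and vertical above 0.35 rad).
It fails at once if something round about is moved by more than 25 mm (distance of any of cup, saucer, milk_pitcher, sugar_caddy, order_pad, tea_spoon, portafilter from where it was at the start of the episode above 0.025 m).
It also fails if it takes over 70 s, if anything falls off the work surface, if the arm or the gripper's body presses on something with over 40 N, if the wrist force passes 120 N, or if a joint passes its speed limit or range.

## Working session

There is one attempt and no reset: what is moved stays moved. The work goes in short steps, Python scripts to look and compute and a shell command to move; the robot and the scene stay as the last step left them, time stands still between calls to the robot, and variables do not carry over. Pictures are saved under pics/ and viewed, at most 10 in all, crops included, and the job is handed in when it is done.

```bash
mkdir -p pics; ls
cat > h.py <<'E'
import numpy as np, cv2
from bench import ctrl
def cam(n):
    d=ctrl.get_image(n); R=cv2.Rodrigues(np.array(d["rvec"],float))[0]; t=np.array(d["tvec"],float)
    f=192/np.tan(np.radians(d["fov_y"])/2)
    return d,R,t,f
def world(d,R,t,f):
    v,u=np.mgrid[:384,:512]; z=d["depth"]
    p=np.stack([(u-d["cx"])/f*z,(v-d["cy"])/f*z,z],-1)
    w=(p-t)@R; w[z==0]=np.nan; return w
def ray(d,R,t,f,u,v,h):
    c=-R.T@t; r=R.T@np.array([(u-d["cx"])/f,(v-d["cy"])/f,1]); return c+r*(h-c[2])/r[2]
def save(d,name): cv2.imwrite("pics/"+name,d["image"][:,:,::-1])
E
python3 - <<'E'
from h import *
s=ctrl.get_state(); print(s["position"],s["tool_rot"],s["time"],s["grip_width"])
ims=[]
for n in("top","side"):
    d,R,t,f=cam(n); print(n,-R.T@t,f,(d["depth"]>0).mean()); ims.append(d["image"])
    np.savez("pics/"+n+"0.npz",w=world(d,R,t,f),im=d["image"])
    save(d,n+"0.png")
E
```

```text
pics
[0.18751805 0.6217855  0.22143265] [-4.58260615e-01 -3.10781892e+00  3.03025964e-03] 0.0 1.0034179893842068
top [0.4197805  0.01021409 1.3223874 ] 458.6696544248527 0.9960276285807291
side [0.39673988 0.81355496 0.60979213] 409.61692327762336 0.9958699544270834
```

View pics/top0.png

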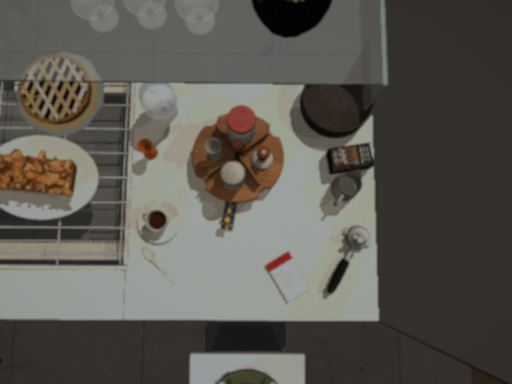

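View pics/side0.png

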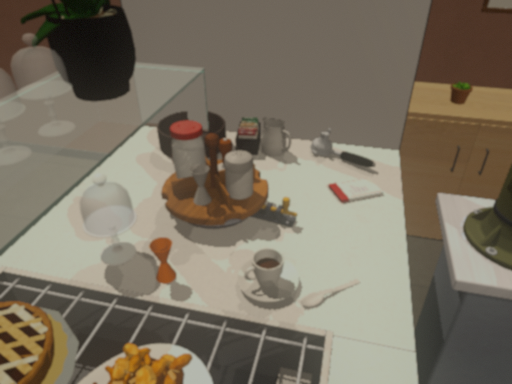

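Top view: carousel at about (238,157), jar with red lid (241,120) in the back bay, shaker (233,173) in front, bolt at (229,215), orange decoy (147,148). The side view agrees, and a glass case stands at the back. Next: measure.

Run:
```python
from h import *
D={}
for n in("top","side"):
    z=np.load(f"pics/{n}0.npz"); w,im=z["w"],z["im"]; hsv=cv2.cvtColor(im,cv2.COLOR_RGB2HSV)
    # disc top: brown points z 0.05..0.064
    reg=(w[...,0]>.3)&(w[...,0]<.75)&(abs(w[...,1]-.05)<.25)
    m=reg&(w[...,2]>.05)&(w[...,2]<.064)
    q=np.uint8(m)*255; c=max(cv2.findContours(q,0,cv2.CHAIN_APPROX_NONE)[0],key=cv2.contourArea)[:,0]
    P=w[c[:,1],c[:,0]]
    # radial fit robust: circle to outer pts
    x,y=P[:,0],P[:,1]; cx,cy=x.mean(),y.mean()
    for k in range(20):
        r=np.hypot(x-cx,y-cy); s=abs(r-.13)<(.02 if k<5 else .005)
        a=np.c_[2*x[s],2*y[s],np.ones(s.sum())]; o=np.linalg.lstsq(a,x[s]**2+y[s]**2,rcond=None)[0]; cx,cy=o[:2]
    print(n,"disc",cx,cy,np.sqrt(o[2]+cx*cx+cy*cy),s.sum(),np.nanmedian(w[m][:,2]))
    # yellow knob
    b=reg&(hsv[...,1]>90)&(hsv[...,0]>15)&(hsv[...,0]<32)&(w[...,0]<cx-.13)
    for lo,hi in((.06,.08),(.03,.045)):
        k=b&(w[...,2]>lo)&(w[...,2]<hi); print("knob",lo,k.sum(),np.nanmean(w[k],0) if k.any() else 0)
    red=reg&(hsv[...,1]>120)&((hsv[...,0]<6)|(hsv[...,0]>174))&(w[...,2]>.15); print("lid",np.nanmean(w[red],0),np.nanmax(w[red],0),np.nanmin(w[red],0))
    for nm,h0,h1 in(("shaker",.12,.17),):
        k=reg&(w[...,2]>h0)&(w[...,2]<h1)&(w[...,0]<cx-.03)&(abs(w[...,1]-cy)<.07);print(nm,np.nanmean(w[k],0))
    print("glass",np.nanpercentile(w[10:75,140:380].reshape(-1,3),[5,50,95],axis=0) if n=="top" else "")
d,R,t,f=cam("top")
for p in([0.188,.622,.22],):
    c=R@np.array(p)+t; print(c[:2]/c[2]*f+[d["cx"],d["cy"]])
d,R,t,f=cam("wrist"); save(d,"wrist0.png"); print("wristcam",-R.T@t)
z=np.load("pics/top0.npz"); cv2.imwrite("pics/crop.png",cv2.resize(z["im"][85:260,130:380,::-1],None,fx=3.2,fy=3.2,interpolation=2))
```

```text
top disc 0.69428321973968 0.02972987187132392 0.12812189565215368 149 0.05636732012185364
knob 0.06 33 [0.51543791 0.05726227 0.06798595]
knob 0.03 44 [0.52423538 0.05640165 0.03435516]
lid [0.73859019 0.02036057 0.20098122] [0.74975    0.05305914 0.20744456] [ 0.72352078 -0.01262674  0.19101475]
shaker [0.62730969 0.04180363 0.15465457]
glass [[ 0.88032698 -0.30236958  0.21152706]
 [ 0.95007308 -0.02422479  0.21537507]
 [ 1.02858155  0.2467114   0.33688331]]
side disc 0.6932105304618986 0.034290676686699495 0.1273160419483023 100 0.05715129861549442
knob 0.06 34 [0.51535433 0.06420459 0.06628263]
knob 0.03 72 [0.52050558 0.06190355 0.03458441]
lid [0.73683726 0.03421854 0.19917542] [0.7498702  0.05732065 0.20424059] [ 0.72233269 -0.00426891  0.18756705]
shaker [0.62480939 0.0610962  0.14617584]
glass 
[-23.42071375 355.40402723]
wristcam [0.10606108 0.64652432 0.38385973]
```

View pics/crop.png

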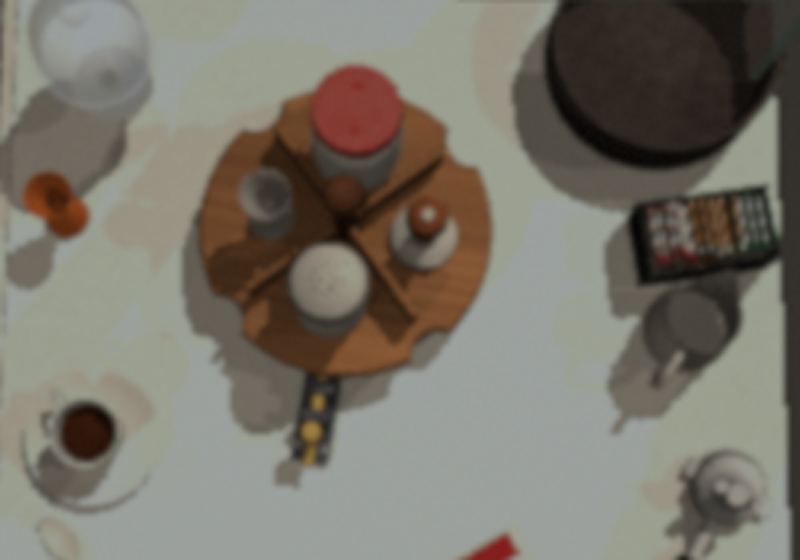

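The crop shows the layout clearly: the jar is in the back bay, so it needs a half turn. Front scallops lie left and right of the bolt, and the knob is at about (311,430) in the crop.

```bash
cat > g.py <<'E'
from h import *
from scipy.spatial.transform import Rotation as Ro
import json,os
AX=np.array([.694,.032]); PSI=np.radians(180-9.1)
if os.path.exists("ax.json"): a=json.load(open("ax.json")); AX=np.array(a[:2]); PSI=a[2]
def pose(r,phi,z,tilt):
    "tip r mm from axis, phi deg ccw of front, z mm; tool leaning outward by tilt deg"
    a=PSI+np.radians(phi); er=np.array([np.cos(a),np.sin(a),0]); y=np.array([np.sin(a),-np.cos(a),0]); T=np.radians(tilt)
    zt=-np.array([0,0,1])*np.cos(T)-er*np.sin(T); x=np.cross(y,zt)
    return np.r_[AX,0]+er*r/1e3+[0,0,z/1e3], Ro.from_matrix(np.c_[x,y,zt])
def rows(ts):
    s=ctrl.get_state(); p=np.array(s["position"]); R=Ro.from_rotvec(s["tool_rot"])
    for t in ts:
        P,Q=pose(*t); d=R.inv().apply(P-p)*1e3; w=(R.inv()*Q).as_rotvec(degrees=True)
        print(t,np.round(np.r_[d,w],1).tolist())
def where():
    s=ctrl.get_state(); p=np.array(s["position"]); d=p[:2]-AX
    M=Ro.from_rotvec(s["tool_rot"]).as_matrix(); print("t %.2f r %.1f phi %.1f z %.1f"%(s["time"],np.hypot(*d)*1e3,np.degrees((np.arctan2(d[1],d[0])-PSI+np.pi)%(2*np.pi)-np.pi),p[2]*1e3),"F",np.round(s["ft_force"],1),"zt",np.round(M[:,2],2),"q",np.round(s["joint_positions"],2))
E
python3 -c "
from g import *
rows([(150,0,220,10)])"
```

```text
(150, 0, 220, 10) [-506.5, -438.8, 2.4, -0.7, -10.0, -7.6]
```

```bash
python3 -m jog '[[[-50,-44,0,0,-1,-1,0],[-101,-88,0,0,-2,-2,0],[-150,-130,0,0,-3,-2,0],[-200,-173,0,0,-4,-3,0],[-250,-217,0,0,-5,-4,0],[-300,-260,0,0,-6,-5,0],[-350,-303,0,0,-7,-5,0],[-400,-347,0,0,-8,-6,0],[-450,-390,0,0,-9,-7,0],[-506,-438,2,-1,-10,-8,0]]]' 10 | tail -3
python3 -c "
from g import *
where(); d,R,t,f=cam('wrist'); save(d,'w1.png'); np.savez('pics/w1.npz',w=world(d,R,t,f),im=d['image']); rows([(150,0,220,10)])"
```

```text
ft_force: [0.6, 1.3, 0.2]
grip_width: 0.172
grip_force: 0.0
t 1.20 r 290.7 phi -25.8 z 222.2 F [0.6 1.3 0.2] zt [ 0.17 -0.02 -0.98] q [-0.85 -0.14  0.28  1.95  0.16  1.19  0.8 ]
(150, 0, 220, 10) [-104.3, -117.2, 21.0, 0.1, 0.3, -0.2]
```

View pics/w1.png

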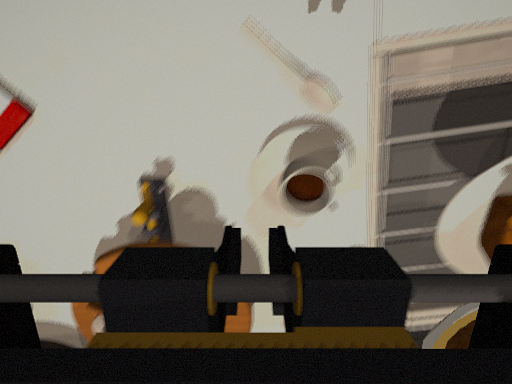

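Wrist view: closed fingers at (255,250), knob around (148,212), cup (305,185). I finish the travel, then refine the knob from above.

```bash
python3 -m jog '[[[-35,-39,7,0,0,0,0],[-70,-78,14,0,0,0,0],[-104,-117,21,0,0,0,0],[-104,-117,21,0,0,0,0],[-104,-117,21,0,0,0,0]]]' | tail -3
python3 -c "
from g import *
where(); d,R,t,f=cam('wrist'); save(d,'w2.png'); w=world(d,R,t,f)
hsv=cv2.cvtColor(d['image'],cv2.COLOR_RGB2HSV)
b=(hsv[...,1]>90)&(hsv[...,0]>15)&(hsv[...,0]<32)&(hsv[...,2]>60)&(abs(w[...,0]-.51)<.06)&(abs(w[...,1]-.06)<.05)
for lo,hi in((.064,.076),(.02,.05)):
    k=b&(w[...,2]>lo)&(w[...,2]<hi); v,u=np.nonzero(k); print(k.sum(),u.mean() if k.any() else 0,v.mean() if k.any() else 0,np.nanmean(w[k],0) if k.any() else 0, np.nanmin(w[k],0) if k.any() else 0,np.nanmax(w[k],0) if k.any() else 0)
print(pose(182,0,70,0)[0]); rows([(148,0,150,10),(148,0,58,10)])"
```

```text
ft_force: [0.4, 1.2, -0.1]
grip_width: 0.002
grip_force: 0.0
t 1.75 r 155.4 phi -3.6 z 218.8 F [ 0.4  1.2 -0.1] zt [ 0.17 -0.02 -0.98] q [-0.71 -0.05  0.49  1.88  0.09  1.14  1.16]
238 242.39495798319328 125.92436974789916 [0.51576095 0.05930151 0.06834041] [0.50801826 0.05102625 0.06405887] [0.52431671 0.06746778 0.07112624]
367 243.13896457765668 121.61852861035422 [0.52183824 0.05804498 0.03427898] [0.48891518 0.01494719 0.02105519] [0.56975938 0.06723047 0.0495664 ]
[0.51429069 0.06078477 0.07      ]
(148, 0, 150, 10) [3.9, -12.3, 68.9, 0.4, -0.0, 0.3]
(148, 0, 58, 10) [19.8, -12.8, 159.5, 0.4, -0.0, 0.3]
```

View pics/w2.png

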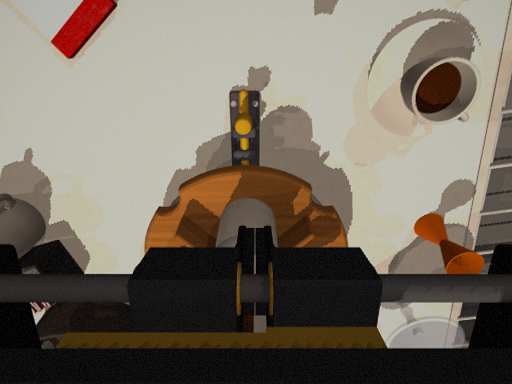

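The bolt lies straight ahead: knob at (242,126), within 2 mm of the model. Now descend between rim and knob.

```bash
echo '[0.695,0.031,2.9828]' > ax.json; python3 -m jog '[[[-4,-13,20,0,0,0,0],[-1,-13.5,40,0,0,0,0],[3,-13.5,69,0,0,0,0],[7,-13.5,95,0,0,0,0],[11,-13.5,115,0,0,0,0],[14,-13.5,130,0,0,0,0],[17,-13.5,147,0,0,0,0],[19,-14,160,0,0,0,0],[19,-14,160,0,0,0,0]]]' | tail -3
python3 -c "
from g import *
where(); rows([(148,0,58,10),(182,0,58,10),(186,0,58,10)])"
```

```text
ft_force: [-0.4, 0.3, 0.5]
grip_width: 0.007
grip_force: 0.0
t 2.70 r 150.0 phi -0.2 z 56.0 F [-0.4  0.3  0.5] zt [ 0.17 -0.02 -0.99] q [-0.67  0.15  0.52  2.05 -0.04  0.8   1.28]
(148, 0, 58, 10) [-2.3, -0.5, -1.7, 0.3, -0.2, 0.5]
(182, 0, 58, 10) [31.2, -0.2, -7.5, 0.3, -0.2, 0.5]
(186, 0, 58, 10) [35.2, -0.2, -8.1, 0.3, -0.2, 0.5]
```

```bash
python3 -m jog '[[[5,0,-3,0,0,0,0],[10,0,-4,0,0,0,0],[15,0,-5,0,0,0,0],[19,0,-5,0,0,0,0],[23,0,-6,0,0,0,0],[27,0,-7,0,0,0,0],[30,0,-7,0,0,0,0],[32,0,-8,0,0,0,0],[33,0,-8,0,0,0,0],[33,0,-8,0,0,0,0]]]' | tail -3
cat > k.py <<'E'
from g import *
def knob():
    d,R,t,f=cam('wrist'); w=world(d,R,t,f); hsv=cv2.cvtColor(d['image'],cv2.COLOR_RGB2HSV)
    k=(hsv[...,1]>90)&(hsv[...,0]>15)&(hsv[...,0]<32)&(hsv[...,2]>60)&(abs(w[...,0]-.50)<.06)&(abs(w[...,1]-.06)<.05)&(w[...,2]>.064)&(w[...,2]<.078)
    P=np.nanmean(w[k],0); u=np.array([np.cos(PSI),np.sin(PSI)]); print('knob',k.sum(),P,'r',(P[:2]-AX)@u*1e3,'far edge',np.nanpercentile((w[k][:,:2]-AX)@u*1e3,[2,98])); return d
E
python3 -c "
from k import *
where(); d=knob(); rows([(190,0,58,10)])"
```

```text
ft_force: [1.9, 1.2, 1.6]
grip_width: 0.005
grip_force: 0.9
t 3.70 r 181.7 phi 0.2 z 60.1 F [1.9 1.2 1.6] zt [ 0.17 -0.02 -0.98] q [-0.7   0.07  0.51  2.12  0.03  0.8   1.21]
knob 737 [0.49380992 0.06235209 0.06805857] r 203.6164781574178 far edge [195.49029761 209.7976152 ]
(190, 0, 58, 10) [8.5, 0.8, 0.6, 0.4, 0.0, 0.3]
```

Knob moved 22 mm, so the bolt is fully drawn (force about 2 N). I nudge it a touch further for margin, back off, lift and go to the left scallop (phi = -45).

```bash
python3 -m jog '[[[1.5,0,0,0,0,0,0],[1.5,0,0,0,0,0,0],[-5,0,1,0,0,0,0],[-12,0,2,0,0,0,0],[-12,0,-10,0,0,0,0],[-17,0,-40,0,0,0,0],[-17,0,-55,0,0,0,0],[-17,0,-55,0,0,0,0]]]' | tail -3
python3 -c "
from k import *
where(); knob(); rows([(165,-15,115,12),(165,-30,115,14),(165,-45,110,15),(145,-45,80,15),(139,-45,45,15)])"
```

```text
ft_force: [-0.1, -0.4, 1.2]
grip_width: 0.006
grip_force: 0.0
t 4.55 r 173.0 phi 0.2 z 120.0 F [-0.1 -0.4  1.2] zt [ 0.18 -0.02 -0.98] q [-0.71 -0.    0.52  2.05  0.07  0.93  1.19]
knob 477 [0.49353734 0.06236904 0.0681534 ] r 203.88830368714954 far edge [195.77179916 210.61242601]
(165, -15, 115, 12) [-13.9, 43.5, 6.2, 3.3, -1.9, 15.0]
(165, -30, 115, 14) [-30.4, 83.2, 9.4, 6.7, -3.9, 29.6]
(165, -45, 110, 15) [-55.5, 117.2, 19.2, 10.2, -4.8, 44.2]
(145, -45, 80, 15) [-64.1, 102.8, 51.1, 10.2, -4.8, 44.2]
(139, -45, 45, 15) [-62.1, 98.3, 86.3, 10.2, -4.8, 44.2]
```

```bash
python3 -m jog '[[[-7,22,3,2,-1,7.5,0],[-14,44,6,3,-2,15,0],[-22,64,8,5,-3,22,0],[-30,83,9,7,-4,30,0],[-43,100,14,8.5,-4.5,37,0],[-56,117,19,10,-5,44,0],[-56,117,19,10,-5,44,0]]]' | tail -3
python3 -c "
from k import *
where(); rows([(150,-45,80,15),(139,-45,50,15),(139,-45,45,15)])
d,R,t,f=cam('wrist'); save(d,'w3.png')"
```

```text
ft_force: [0.2, 0.1, -0.0]
grip_width: 0.008
grip_force: 0.0
t 5.30 r 167.3 phi -45.7 z 106.4 F [ 0.2  0.1 -0. ] zt [ 0.15 -0.21 -0.97] q [-0.87  0.32  0.47  1.76  0.13  1.04  0.15]
(150, -45, 80, 15) [-9.7, -2.1, 30.0, 0.1, 0.2, 0.4]
(139, -45, 50, 15) [-12.5, -2.2, 61.9, 0.1, 0.2, 0.4]
(139, -45, 45, 15) [-11.2, -2.2, 66.7, 0.1, 0.2, 0.4]
```

View pics/w3.png

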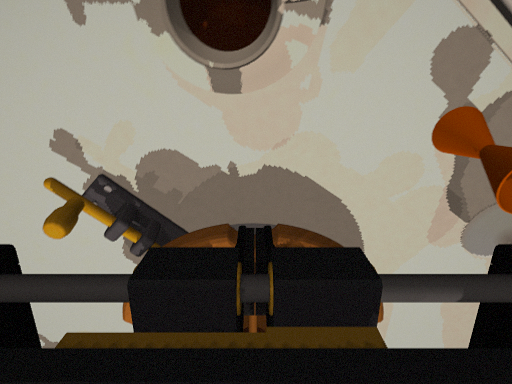

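The drawn bolt shows at left (60,215), and the scallop is centred under the fingers (~255,235). Descend into it.

```bash
python3 -m jog '[[[-9,-2,20,0,0,0,0],[-10,-2,30,0,0,0,0],[-11,-2,42,0,0,0,0],[-12,-2,52,0,0,0,0],[-12,-2,60,0,0,0,0],[-12,-2,64,0,0,0,0],[-12,-2,64,0,0,0,0]]]' | tail -3
python3 -c "
from k import *
where(); rows([(133,p,47,15) for p in range(-45,6,5)])"
```

```text
ft_force: [1.2, 0.7, 0.5]
grip_width: 0.005
grip_force: 0.0
t 6.05 r 136.5 phi -44.0 z 49.7 F [1.2 0.7 0.5] zt [ 0.15 -0.21 -0.97] q [-0.81  0.39  0.47  1.8   0.1   0.92  0.2 ]
(133, -45, 47, 15) [-2.7, 2.3, 3.5, 0.1, 0.1, 0.2]
(133, -40, 47, 15) [-3.1, -9.2, 3.6, -1.2, 0.1, -4.6]
(133, -35, 47, 15) [-4.6, -20.8, 4.0, -2.5, 0.1, -9.4]
(133, -30, 47, 15) [-6.9, -32.1, 4.6, -3.8, 0.1, -14.2]
(133, -25, 47, 15) [-10.2, -43.2, 5.5, -5.1, 0.1, -19.1]
(133, -20, 47, 15) [-14.5, -53.9, 6.7, -6.4, 0.1, -23.9]
(133, -15, 47, 15) [-19.6, -64.2, 8.0, -7.7, 0.1, -28.7]
(133, -10, 47, 15) [-25.6, -74.1, 9.6, -9.0, 0.1, -33.6]
(133, -5, 47, 15) [-32.4, -83.3, 11.5, -10.3, 0.1, -38.4]
(133, 0, 47, 15) [-39.9, -91.9, 13.5, -11.6, 0.2, -43.2]
(133, 5, 47, 15) [-48.1, -99.8, 15.7, -12.9, 0.2, -48.0]
```

```bash
python3 -m jog '[[[-3,0,3,0,0,0,0],[-3,-9,3.5,-1,0,-4.5,0],[-4.5,-21,4,-2.5,0,-9.5,0],[-7,-32,4.5,-4,0,-14,0],[-10,-43,5.5,-5,0,-19,0],[-14.5,-54,6.5,-6.5,0,-24,0],[-19.5,-64,8,-7.5,0,-28.5,0],[-25.5,-74,9.5,-9,0,-33.5,0],[-32.5,-83,11.5,-10.5,0,-38.5,0],[-40,-92,13.5,-11.5,0,-43,0]]]' | tail -3
python3 -c "
from k import *
where(); rows([(133,p,47,15) for p in list(range(4,46,5))+[46.5]]); knob()
d,R,t,f=cam('top'); save(d,'t1.png'); cv2.imwrite('pics/t1c.png',cv2.resize(d['image'][85:260,130:380,::-1],None,fx=2.4,fy=2.4))"
```

```text
ft_force: [-0.1, -0.5, 0.3]
grip_width: 0.005
grip_force: 0.4
t 7.05 r 132.5 phi 0.0 z 48.3 F [-0.1 -0.5  0.3] zt [ 0.26 -0.04 -0.96] q [-0.57  0.13  0.39  2.1   0.06  0.67  1.18]
(133, 4, 47, 15) [0.5, -9.2, 1.2, -1.0, 0.2, -3.9]
(133, 9, 47, 15) [-0.8, -20.8, 1.5, -2.3, 0.2, -8.7]
(133, 14, 47, 15) [-3.0, -32.1, 2.1, -3.6, 0.3, -13.5]
(133, 19, 47, 15) [-6.2, -43.3, 3.0, -4.9, 0.3, -18.3]
(133, 24, 47, 15) [-10.3, -54.1, 4.1, -6.2, 0.3, -23.2]
(133, 29, 47, 15) [-15.3, -64.4, 5.4, -7.5, 0.2, -28.0]
(133, 34, 47, 15) [-21.2, -74.3, 7.0, -8.8, 0.2, -32.8]
(133, 39, 47, 15) [-27.8, -83.7, 8.8, -10.1, 0.2, -37.7]
(133, 44, 47, 15) [-35.3, -92.4, 10.9, -11.5, 0.2, -42.5]
(133, 46.5, 47, 15) [-39.2, -96.4, 11.9, -12.1, 0.2, -44.9]
knob 1271 [0.49300689 0.06210582 0.0681317 ] r 204.37046482814574 far edge [196.07009371 210.77428358]
```

View pics/t1c.png

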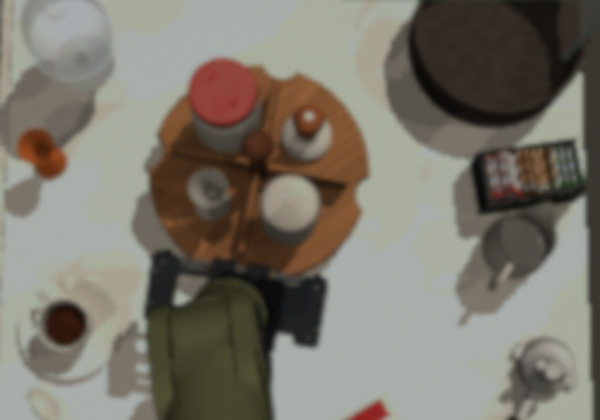

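The disc has turned 45°: jar now at (225,90) in the crop, everything upright. Continue the stroke.

```bash
python3 -m jog '[[[0.5,-9,1,-1,0,-4,0],[-1,-21,1.5,-2.5,0,-8.5,0],[-3,-32,2,-3.5,0,-13.5,0],[-6,-43,3,-5,0,-18.5,0],[-10.5,-54,4,-6,0,-23,0],[-15.5,-64.5,5.5,-7.5,0,-28,0],[-21,-74.5,7,-9,0,-33,0],[-28,-83.5,9,-10,0,-37.5,0],[-35.5,-92.5,11,-11.5,0,-42.5,0],[-39,-96.5,12,-12,0,-45,0]]]' | tail -3
python3 -c "
from k import *
where(); rows([(141,45.5,47,15),(155,44,80,15),(170,40,120,15),(170,20,130,15),(170,0,130,15),(170,-20,130,15),(165,-42,120,15)])"
```

```text
ft_force: [0.0, -1.1, 0.5]
grip_width: 0.005
grip_force: 0.0
t 8.15 r 133.3 phi 47.0 z 46.5 F [ 0.  -1.1  0.5] zt [ 0.21  0.15 -0.97] q [-0.15  0.24  0.34  1.98 -0.38  0.79  2.65]
(141, 45.5, 47, 15) [7.2, 3.6, -2.5, -0.0, 0.1, 0.9]
(155, 44, 80, 15) [12.1, 7.7, -38.0, 0.4, 0.1, 2.3]
(170, 40, 120, 15) [15.3, 20.0, -80.3, 1.4, 0.1, 6.2]
(170, 20, 130, 15) [-3.4, 76.6, -85.9, 6.6, 0.1, 25.5]
(170, 0, 130, 15) [-37.2, 124.2, -77.0, 11.8, 0.2, 44.8]
(170, -20, 130, 15) [-84.7, 156.9, -64.4, 17.0, 0.2, 64.1]
(165, -42, 120, 15) [-143.4, 166.2, -38.2, 22.7, 0.2, 85.3]
```

q7 is near its limit (2.65), so I'll end the next stroke with less yaw. Lift out and return to the left.

```bash
python3 -m jog '[[[4,2,-1,0,0,1,0],[7,4,-3,0,0,1,0],[9,5,-20,0,0,2,0],[12,8,-38,0.5,0,2.5,0],[15,20,-80,1.5,0,6,0],[10,40,-84,3,0,13,0],[3,60,-86,5,0,20,0],[-3,77,-86,6.5,0,25.5,0],[-18,100,-82,9,0,33,0],[-30,116,-79,11,0,41,0]]]' | tail -3
python3 -c "
from k import *
where(); knob(); rows([(170,-20,125,15),(165,-45,115,15)])"
```

```text
ft_force: [-0.1, 0.7, -0.6]
grip_width: 0.005
grip_force: 0.0
t 9.15 r 171.7 phi 4.9 z 130.1 F [-0.1  0.7 -0.6] zt [ 0.26 -0.01 -0.97] q [-0.34 -0.07  0.17  2.1   0.09  0.85  1.31]
knob 452 [0.49346917 0.06213308 0.06822249] r 203.9183102906059 far edge [195.9589032  210.69135967]
(170, -20, 125, 15) [-18.1, 65.4, 10.3, 7.1, 0.1, 26.0]
(165, -45, 115, 15) [-63.6, 118.3, 33.0, 13.6, 0.1, 50.1]
```

```bash
python3 -m jog '[[[-6,22,3,2.5,0,8.5,0],[-12,44,7,5,0,17,0],[-18,65,10,7,0,26,0],[-30,79,16,8.5,0,32,0],[-41,93,22,10.5,0,38,0],[-52,106,28,12,0,44,0],[-64,118,33,13.5,0,50,0],[-64,118,33,13.5,0,50,0]]]' | tail -3
python3 -c "
from k import *
where(); rows([(150,-45,80,15),(140,-45,50,15),(140,-45,46,15)])
d,R,t,f=cam('wrist'); save(d,'w4.png')
d,R,t,f=cam('top'); w=world(d,R,t,f); h=cv2.cvtColor(d['image'],cv2.COLOR_RGB2HSV)
red=(h[...,1]>120)&((h[...,0]<6)|(h[...,0]>174))&(w[...,2]>.16)&(w[...,2]<.23); v,u=np.nonzero(red)
p=ray(d,R,t,f,(u.min()+u.max())/2,(v.min()+v.max())/2,.202)[:2]-AX; print(red.sum(),'jar r',np.hypot(*p),'phi',np.degrees(np.arctan2(p[1],p[0])-PSI))"
```

```text
ft_force: [-0.3, -0.3, 0.5]
grip_width: 0.01
grip_force: 0.0
t 10.00 r 161.3 phi -44.6 z 113.6 F [-0.3 -0.3  0.5] zt [ 0.16 -0.21 -0.97] q [-0.52  0.29  0.07  1.75  0.28  1.08  0.06]
(150, -45, 80, 15) [-2.1, 1.1, 35.3, 0.1, 0.2, 0.6]
(140, -45, 50, 15) [-3.9, 1.0, 66.9, 0.1, 0.2, 0.6]
(140, -45, 46, 15) [-2.9, 1.0, 70.8, 0.1, 0.2, 0.6]
614 jar r 0.06474528095307716 phi -90.13945580801789
```

View pics/w4.png

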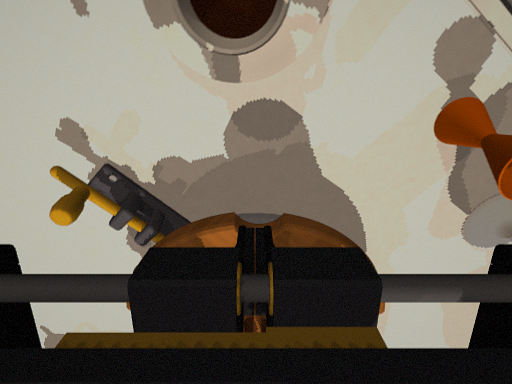

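The scallop sits centred at (258,218) and the jar is at phi = -90.1, r = 65 mm. Descend again.

```bash
python3 -m jog '[[[-1,1,18,0,0,0,0],[-2,1,35,0,0,0,0],[-3,1,48,0,0,0,0],[-4,1,58,0,0,0,0],[-4,1,67,0,0,0,0],[-3,1,71,0,0,0,0],[-3,1,71,0,0,0,0]]]' | tail -3
python3 -c "
from k import *
where(); rows([(133,p,47,15) for p in range(-45,6,5)])"
```

```text
ft_force: [0.6, 1.2, -0.3]
grip_width: 0.001
grip_force: 0.0
t 10.80 r 137.6 phi -43.8 z 45.9 F [ 0.6  1.2 -0.3] zt [ 0.15 -0.21 -0.97] q [-0.49  0.37  0.08  1.79  0.29  0.95  0.06]
(133, -45, 47, 15) [-4.7, 2.9, 0.1, -0.0, 0.2, 0.6]
(133, -40, 47, 15) [-5.1, -8.7, 0.2, -1.3, 0.2, -4.3]
(133, -35, 47, 15) [-6.4, -20.2, 0.6, -2.6, 0.2, -9.1]
(133, -30, 47, 15) [-8.7, -31.5, 1.3, -3.9, 0.2, -13.9]
(133, -25, 47, 15) [-12.0, -42.6, 2.2, -5.2, 0.2, -18.7]
(133, -20, 47, 15) [-16.2, -53.4, 3.4, -6.5, 0.1, -23.6]
(133, -15, 47, 15) [-21.2, -63.8, 4.8, -7.8, 0.1, -28.4]
(133, -10, 47, 15) [-27.1, -73.6, 6.4, -9.1, 0.1, -33.2]
(133, -5, 47, 15) [-33.9, -82.9, 8.3, -10.4, 0.1, -38.1]
(133, 0, 47, 15) [-41.3, -91.5, 10.3, -11.7, 0.1, -42.9]
(133, 5, 47, 15) [-49.5, -99.4, 12.6, -13.0, 0.1, -47.7]
```

```bash
python3 -m jog '[[[-4.5,0,0,0,0,0,0],[-5,-8.5,0,-1,0,-4,0],[-6.5,-20,0.5,-2.5,0,-8.5,0],[-8.5,-31.5,1,-4,0,-13,0],[-12,-42.5,2,-5,0,-17.5,0],[-16,-53.5,3,-6.5,0,-22,0],[-21,-64,4.5,-8,0,-26.5,0],[-27,-73.5,6,-9,0,-31,0],[-34,-83,8,-10.5,0,-35.5,0],[-41.5,-91.5,10,-11.5,0,-40,0]]]' | tail -3
python3 -c "
from k import *
where(); rows([(133,p,47,15) for p in list(range(4,46,5))+[46.5]])"
```

```text
ft_force: [-0.2, 1.0, -0.1]
grip_width: 0.007
grip_force: 0.5
t 11.80 r 132.2 phi 0.0 z 48.9 F [-0.2  1.  -0.1] zt [ 0.26 -0.05 -0.96] q [-0.22  0.13  0.01  2.08  0.15  0.68  1.06]
(133, 4, 47, 15) [0.5, -9.3, 1.8, -1.2, 0.5, -6.5]
(133, 9, 47, 15) [-1.3, -20.8, 2.2, -2.6, 0.5, -11.3]
(133, 14, 47, 15) [-4.1, -32.0, 2.8, -3.9, 0.5, -16.2]
(133, 19, 47, 15) [-7.7, -43.0, 3.7, -5.2, 0.5, -21.0]
(133, 24, 47, 15) [-12.3, -53.6, 4.9, -6.5, 0.5, -25.8]
(133, 29, 47, 15) [-17.8, -63.7, 6.3, -7.8, 0.6, -30.6]
(133, 34, 47, 15) [-24.1, -73.3, 8.0, -9.1, 0.6, -35.5]
(133, 39, 47, 15) [-31.2, -82.3, 9.8, -10.4, 0.6, -40.3]
(133, 44, 47, 15) [-39.0, -90.6, 11.9, -11.8, 0.6, -45.1]
(133, 46.5, 47, 15) [-43.1, -94.5, 13.0, -12.4, 0.6, -47.5]
```

```bash
python3 -m jog '[[[0.5,-9,1.5,-1,0,-4.5,0],[-1.5,-21,2,-2.5,0,-9,0],[-4,-32,3,-4,0,-13.5,0],[-8,-43,3.5,-5,0,-18,0],[-12.5,-53.5,5,-6.5,0,-22,0],[-18,-63.5,6,-8,0,-26,0],[-24,-73.5,8,-9,0,-30,0],[-31,-82.5,10,-10.5,0,-34,0],[-39,-90.5,12,-12,0,-37,0],[-43,-94.5,13,-12.5,0,-39,0]]]' | tail -3
cat > j.py <<'E'
from k import *
def jar():
    d,R,t,f=cam('top'); w=world(d,R,t,f); h=cv2.cvtColor(d['image'],cv2.COLOR_RGB2HSV)
    red=(h[...,1]>120)&((h[...,0]<6)|(h[...,0]>174))&(w[...,2]>.16)&(w[...,2]<.23); v,u=np.nonzero(red)
    p=ray(d,R,t,f,(u.min()+u.max())/2,(v.min()+v.max())/2,.202)[:2]-AX; print(red.sum(),'jar r',np.hypot(*p),'phi',np.degrees(np.arctan2(p[1],p[0])-PSI)); return d
E
python3 -c "
from j import *
where(); d=jar(); save(d,'t2.png'); rows([(141,45.5,47,15),(155,44,80,15),(190,38,120,12),(230,20,130,5),(240,0,130,0)])"
```

```text
ft_force: [-0.2, -0.4, 0.2]
grip_width: -0.001
grip_force: 0.0
t 12.80 r 134.0 phi 47.3 z 46.9 F [-0.2 -0.4  0.2] zt [ 0.23  0.16 -0.96] q [ 0.16  0.22  0.    1.98 -0.3   0.75  2.44]
658 jar r 0.06507790320482067 phi -0.23277272211423408
(141, 45.5, 47, 15) [7.4, 4.4, -2.0, -0.3, 1.5, -7.6]
(155, 44, 80, 15) [11.9, 7.6, -37.6, 0.1, 1.4, -6.2]
(190, 38, 120, 12) [35.2, 25.1, -85.6, 1.8, 4.3, -0.3]
(230, 20, 130, 5) [60.4, 96.5, -101.1, 5.1, 11.0, 17.5]
(240, 0, 130, 0) [32.6, 173.1, -90.4, 7.1, 15.1, 37.6]
```

The jar is at phi = -0.2, r = 65 mm. Retract and go round to the outside of the knob.

```bash
python3 -m jog '[[[4,2.5,-1,0,0,0,0],[7.5,4,-3,0,0,0,0],[10,5,-20,0,0,0,0],[12,8,-38,0,1,0,0],[24,16,-62,1,2,0,0],[35,25,-86,2,4,0,0],[45,60,-93,3,7,8,0],[60,96,-101,5,11,16,0],[48,135,-96,6,13,24,0],[33,173,-90,7,15,32,0]]]' | tail -3
python3 -c "
from j import *
where(); knob(); jar(); rows([(240,0,90,0),(238,0,58,0)])"
```

```text
ft_force: [1.4, 0.2, 0.4]
grip_width: 0.01
grip_force: 0.0
t 13.85 r 240.3 phi 1.7 z 129.7 F [1.4 0.2 0.4] zt [ 0.04  0.   -1.  ] q [-0.02 -0.03 -0.17  2.04  0.    1.09  1.41]
knob 0 [nan nan nan] r nan far edge nan
655 jar r 0.06487844549285958 phi 0.8466748218200655
(240, 0, 90, 0) [0.7, 1.1, 39.5, 0.4, 2.1, 11.9]
(238, 0, 58, 0) [-0.1, 0.6, 71.6, 0.4, 2.1, 11.9]k.py:5: RuntimeWarning: Mean of empty slice
  P=np.nanmean(w[k],0); u=np.array([np.cos(PSI),np.sin(PSI)]); print('knob',k.sum(),P,'r',(P[:2]-AX)@u*1e3,'far edge',np.nanpercentile((w[k][:,:2]-AX)@u*1e3,[2,98])); return d
  return np.nanmean(a, axis, out=out, keepdims=keepdims)
```

```bash
python3 -m jog '[[[0,0,0,0,1,6,0],[0,0,15,0,2,12,0],[0,0,30,0,2,12,0],[0,0,45,0,2,12,0],[0,0,58,0,2,12,0],[0,0,69,0,2,12,0],[0,0,69,0,2,12,0]]]' | tail -3
python3 -c "
from j import *
where(); rows([(238,0,58,0),(223,0,58,0),(201,0,58,0)])"
```

```text
ft_force: [-1.1, -0.4, -0.3]
grip_width: 0.005
grip_force: 0.0
t 14.65 r 237.5 phi 1.9 z 58.5 F [-1.1 -0.4 -0.3] zt [-0.  0. -1.] q [-0.02  0.09 -0.17  2.08  0.01  0.97  1.21]
(238, 0, 58, 0) [0.7, 7.7, 0.5, 0.3, -0.1, -0.5]
(223, 0, 58, 0) [-14.3, 7.8, 0.5, 0.3, -0.1, -0.5]
(201, 0, 58, 0) [-36.3, 8.0, 0.4, 0.3, -0.1, -0.5]
```

```bash
python3 -m jog '[[[0,7.5,0,0,0,0,0],[-6,7.5,0,0,0,0,0],[-12,7.5,0,0,0,0,0],[-16,7.5,0,0,0,0,0],[-20,7.5,0,0,0,0,0],[-24,8,0,0,0,0,0],[-28,8,0,0,0,0,0],[-32,8,0,0,0,0,0],[-35,8,0,0,0,0,0],[-36,8,0,0,0,0,0]]]' | tail -3
python3 -c "
from j import *
where(); jar(); rows([(198,0,58,0)])"
```

```text
ft_force: [-1.6, 0.2, 1.0]
grip_width: 0.002
grip_force: 1.4
t 15.65 r 199.8 phi -0.1 z 59.9 F [-1.6  0.2  1. ] zt [ 0.    0.01 -1.  ] q [-0.02  0.16 -0.17  1.99  0.03  0.99  1.2 ]
654 jar r 0.06612469026418231 phi 1.0152116515663026
(198, 0, 58, 0) [-1.7, -0.3, 1.9, 0.3, 0.0, -0.5]
```

Push a little further against the stop, reading the force.

```bash
python3 -m jog '[[[-1,0,0,0,0,0,0],[-2,0,0,0,0,0,0],[-3,0,0,0,0,0,0],[-4,0,0,0,0,0,0],[-4,0,0,0,0,0,0],[-4,0,0,0,0,0,0]]]' | tail -3
python3 -c "
from j import *
where()"
```

```text
ft_force: [-8.7, 1.2, 6.2]
grip_width: 0.006
grip_force: 4.3
t 16.30 r 198.4 phi -0.1 z 59.7 F [-8.7  1.2  6.2] zt [-0.    0.01 -1.  ] q [-0.02  0.17 -0.16  1.99  0.03  0.99  1.21]
```

Force rose to 9 N: it is at the stop. Back off, lift and verify.

```bash
python3 -m jog '[[[4,0,0,0,0,0,0],[16,0,0,0,0,0,0],[26,0,-5,0,0,0,0],[30,0,-30,0,0,0,0],[30,0,-70,0,0,0,0],[30,0,-110,0,0,0,0],[30,40,-140,0,0,0,0],[30,90,-150,0,0,0,0],[30,140,-150,0,0,0,0],[30,140,-150,0,0,0,0]]]' | tail -3
python3 -c "
from j import *
where(); jar()
d,R,t,f=cam('top'); save(d,'t3.png'); cv2.imwrite('pics/t3c.png',cv2.resize(d['image'][85:260,130:380,::-1],None,fx=3.2,fy=3.2))
w=world(d,R,t,f);hsv=cv2.cvtColor(d['image'],cv2.COLOR_RGB2HSV)
k=(hsv[...,1]>90)&(hsv[...,0]>15)&(hsv[...,0]<32)&(abs(w[...,0]-.5)<.05)&(abs(w[...,1]-.06)<.05)&(w[...,2]>.06)&(w[...,2]<.08)
P=np.nanmean(w[k],0);print(k.sum(),P,'start .5154 .0573')"
```

```text
ft_force: [-0.4, 0.4, -0.0]
grip_width: 0.002
grip_force: 0.0
t 17.30 r 271.3 phi -33.1 z 212.1 F [-0.4  0.4 -0. ] zt [ 0.    0.01 -1.  ] q [-0.16  0.1  -0.3   1.74  0.02  1.3   0.94]
651 jar r 0.06612469026418231 phi 1.0152116515663026
36 [0.51479636 0.05726614 0.06800013] start .5154 .0573
```

View pics/t3c.png

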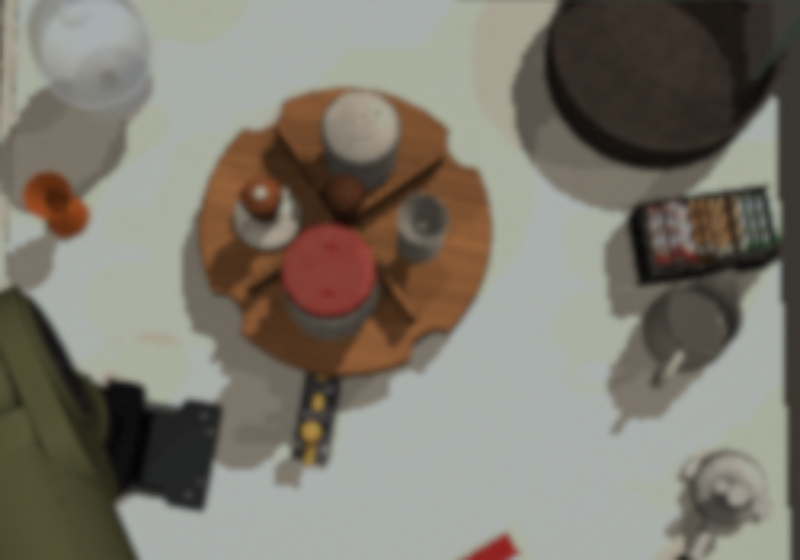

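The jar (328,270) is in line with the bolt, the knob (311,430) is back where it was when home, all four items are upright, and the arm is clear.

```bash
python3 -c "
from bench import ctrl
print(ctrl.close_job())"
```

```text
the job is handed in; nothing more can be done
None
```

The sugar jar is at the front, about 1° off the bolt line by the last image. The bolt is pushed home and I have handed the job in; the hand-in call returned no verdict.

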